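# Put the lids back on the casserole set

### The job

The four little casseroles are washed and dry and can be put away: put each lid back on the pot it was made for, with the same shape, size and colour, seated fully home with its rim on the pot's rim. Set the stoneware lids on gently, do not drop them, and leave the pots standing where they are.

Things in the scene. Friction and masses are not known exactly. Their poses are not given: they have to be found in the camera images.
- red_lid: loose red lid of the large round pot: outside diameter 95 mm, 45 mm high, round steel knob, diameter 24 mm, from 25 to 45 mm up; lid's top under it at 20 mm: keep fingertips above. Origin: centre of underside, z up. Below its rim (12 mm up) a plug tapers in 6 mm a side; its top clears the mouth by 2 mm all round. Starts grip up.
- red_pot: large round red stoneware pot, open, cream inside: outside diameter 92 mm, 112 mm over its two ears (at both ends of x, 40 to 48 mm up), 56 mm high, wall 4.5 mm; loose, upright. Origin: centre of underside, z up. With its lid home, rim on rim, the lid's origin is 44 mm above the pot's.
- yellow_lid: loose mustard-yellow lid of the small round pot: outside diameter 73 mm, 45 mm high, round steel knob, diameter 24 mm, from 25 to 45 mm up; lid's top under it at 20 mm: keep fingertips above. Origin: centre of underside, z up. Below its rim (12 mm up) a plug tapers in 6 mm a side; its top clears the mouth by 2 mm all round. Starts grip up.
- yellow_pot: small round mustard-yellow stoneware pot, open, cream inside: outside diameter 70 mm, 90 mm over its two ears (at both ends of x, 40 to 48 mm up), 56 mm high, wall 4.5 mm; loose, upright. Origin: centre of underside, z up. With its lid home, rim on rim, the lid's origin is 44 mm above the pot's.
- green_lid: loose green lid of the oval pot: outside 99 x 71 mm (long axis: x), 45 mm high, steel bar grip 44 mm along x, 14 mm along y, from 25 to 45 mm up; lid's top under it at 20 mm: keep fingertips above. Origin: centre of underside, z up. Below its rim (12 mm up) a plug tapers in 6 mm a side; its top clears the mouth by 2 mm all round. Starts grip up. Fits lengthwise, either end first.
- green_pot: oval green stoneware pot, open, cream inside: outside 96 x 68 mm (long axis: x), 116 mm over its two ears (at both ends of x, 40 to 48 mm up), 56 mm high, wall 4.5 mm; loose, upright. Origin: centre of underside, z up. With its lid home, rim on rim, the lid's origin is 44 mm above the pot's. Fits lengthwise, either end first.
- white_lid: loose white lid of the rectangular pot: outside 95 x 67 mm (long axis: x), 45 mm high, steel bar grip 44 mm along x, 14 mm along y, from 25 to 45 mm up; lid's top under it at 20 mm: keep fingertips above. Origin: centre of underside, z up. Below its rim (12 mm up) a plug tapers in 6 mm a side; its top clears the mouth by 2 mm all round. Starts grip up. Fits lengthwise, either end first.
- white_pot: rectangular white stoneware pot, open, cream inside: outside 92 x 64 mm with rounded corners (long axis: x), 112 mm over its two ears (at both ends of x, 40 to 48 mm up), 56 mm high, wall 4.5 mm; loose, upright. Origin: centre of underside, z up. With its lid home, rim on rim, the lid's origin is 44 mm above the pot's. Fits lengthwise, either end first.

How it is judged:
By the outcome, as a careful person would: the job done as asked, in the order asked, and still so for the second after the job is handed in, with the robot touching nothing.
It also fails if it takes over 109 s, if anything falls off the work surface, if the arm or the gripper's body presses on something with over 40 N, if the wrist force passes 120 N, or if a joint passes its speed limit or range.

### The arm

A 7-joint arm with a two-finger parallel gripper is mounted at the origin on a cart in front of the work surface, level with it; the furniture and walls round the work are solid. World frame = base frame: x ahead of the robot, y to its left, z up, the work surface at z = 0. Lengths are in mm, angles in rad, forces in N, time in s.
With the tool pointing down it reaches from about 425 to 825 mm from the base axis. Payload 3.6 kg.
Tool frame: the origin (TCP) lies on the centre line of the jaws, within the pads' length; the fingertips stand 11 mm ahead of it and the grasp point (between the pads) lies 8 mm behind it (r.tcp_to_tips is the distance from the TCP to the fingertips, in mm); z points along the fingers, y is the line along which they close (so a half turn about z gives the same grasp; the last joint's range is limited). The gripper opens to 93 mm and grips with 3 to 60 N. Pads are 15 mm wide; open, the fingers measure 128 mm over their backs; the gripper's body (75 mm by 188 mm) begins 65 mm behind the grasp point.
Start: joints at [1.315, 0.615, -0.013, 1.423, 0.008, 1.103, -0.04], TCP at [148.073, -632.88, 229.64] pointing down, gripper open.
Joint ranges: [-3.12, 3.12], [-0.3, 2.06], [-1.34, 1.32], [0.26, 2.42], [-1.36, 4.5], [0.01, 1.98], [-2.84, 2.84]. Speed limits (rad/s): [2.79, 2.79, 3.14, 3.14, 3.14, 3.14, 3.14].

### API

Orientations are given as [roll, pitch, yaw] about the fixed x, y, z axes, in that order (R = Rz(yaw) Ry(pitch) Rx(roll)).
In Python, from workcell import r, camera, camera_params, close_job gives the robot as it stands.
- The arm moves only by the tool step_arm, never from a script. Its arguments are lists of equal length, an entry for each row: "xyz": the shift along the tool's x, y, z in m, a list of three; "rot": the turn, a rotation vector about the tool's x, y, z in rad, a list of three; "fingers": the opening, from 0 (shut) to 1 (fully open). In form: {"xyz": [[x, y, z], ...], "rot": [[wx, wy, wz], ...], "fingers": [fingers, ...]}. A call has 1 to 20 rows; each row shifts and turns the commanded pose from where the row before left it, along the tool's axes as they then stand; what a row does not reach is not made up. A row lasts 1/12 s, in which the tool goes at most 41.7 mm and 7.16 degrees, less where a joint would pass 70% of its speed; a pose out of reach is approached as far as the arm can. A call with a gripper value outside its range is refused whole. The fingers move at their own pace and stop on an object; "grip_force" is the grip in N (left out, the last holds). Time passes only in rows, so rows that do not move let the fingers close. It gives the time, the measured TCP pose, the force, the opening and the grip force at its end, in the units of the state.
- r.get_obs(): the state, without advancing time (a new reading comes with each control period).
- camera(name): name is "side" or "top"; returns (picture, depth): 384x512x3 uint8, blue, green, red; 384x512 float32, mm along the optical axis (not along the pixel's ray), 0 where there is no reading.
- camera_params(name): a dict with "camera_matrix" (3x3 intrinsics, pixels), "k1" (the pictures are not rectified: a ray, as slopes to the right and down, at radius r is drawn at 1 + k1 r^2 times it, then the intrinsics apply), "rvec" (rotation vector, rad) and "tvec" (3), from world to camera coordinates, as OpenCV has them. Camera axes: x right, y down, z forward; pixel columns grow to the right and rows downward; lengths in mm; the calibration is good to about 2 mm. A picture is of the moment at which its call begins. camera_params takes no time and is no camera call.
- close_job(): hands the job in; it is judged then, once.
The state is a dict: "t": time; "joint_pos": joint angles; "dq": joint speeds; "tau": joint torques, N m; "eef_pos": TCP position; "eef_rot": TCP orientation; "force": force on the tool from outside, world axes, zero at the start; "torque": the same for the moment, N m; "width": finger opening in mm; "gripper_force": force on a finger pad.
Only numpy, scipy, OpenCV 4.12 (cv2) and the standard library are available. Lean on these libraries where they do the work, as an engineer would, in place of code of your own. Each camera call takes 0.05 s, during which the arm holds its last target. There are 200 camera calls.

## Working session

There is one attempt and no reset: what is moved stays moved. The work goes in short steps, Python scripts to look and compute and a tool call to move; the robot and the scene stay as the last step left them, time stands still between calls to the robot, and variables do not carry over. Pictures are saved under pics/ and viewed, at most 14 in all, crops included, and the job is handed in when it is done.

Besides the shell and the picture viewer there is one more tool, called after "Call:" by a JSON object that holds its "api" and its "payload". step_arm: Moves the arm, as the interface text tells. Its arguments: {"type":"object","properties":{"xyz":{"type":"array"},"rot":{"type":"array"},"fingers":{"type":"array"},"grip_force":{"type":"number"}},"required":["xyz","rot","fingers"]}

```bash
mkdir -p pics; python3 - <<'E'
from workcell import r,camera,camera_params
import cv2,numpy as np
for n in("top","side"):
    p,d=camera(n); cv2.imwrite(f"pics/{n}0.png",p); np.save(f"{n}_d.npy",d); print(n,camera_params(n))
print(r.get_obs())
E
```

```text
top {'camera_matrix': array([[455.70232054,   0.        , 261.66730052],
       [  0.        , 455.70232054, 192.48149395],
       [  0.        ,   0.        ,   1.        ]]), 'k1': -0.1290504680535736, 'rvec': array([ 2.18813727, -2.15376376,  0.145955  ]), 'tvec': array([-41.34599554, 590.50855066, 927.61511095])}
side {'camera_matrix': array([[395.94753626,   0.        , 252.00200609],
       [  0.        , 395.94753626, 192.95062008],
       [  0.        ,   0.        ,   1.        ]]), 'k1': -0.06212906124875654, 'rvec': array([ 2.08163165, -0.19282616,  0.13988629]), 'tvec': array([-591.57107248,   67.71646916,  786.83426996])}
{'t': 0.1, 'joint_pos': array([ 1.31453698,  0.61580084, -0.0126187 ,  1.42468337,  0.00807151,
        1.10341161, -0.04038102]), 'dq': array([ 0.00063188, -0.00162289, -0.00038429, -0.00372685, -0.00070605,
       -0.00240655,  0.00050834]), 'tau': array([ 8.56715360e-04, -4.60045660e+01,  2.09744568e-01, -1.66248608e+01,
       -6.12337980e-02,  1.69046363e-02,  9.84748863e-05]), 'eef_pos': array([ 147.90207498, -632.26464048,  228.62935182]), 'eef_rot': array([-3.13933867e+00,  2.01795729e-08,  2.29832313e-01]), 'force': array([ 0.16954673, -0.45134899,  0.26752997]), 'torque': array([ 0.05928636, -0.02827753, -0.10937566]), 'gripper_force': 0.0, 'width': 93.07079447243991}
```

View pics/top0.png

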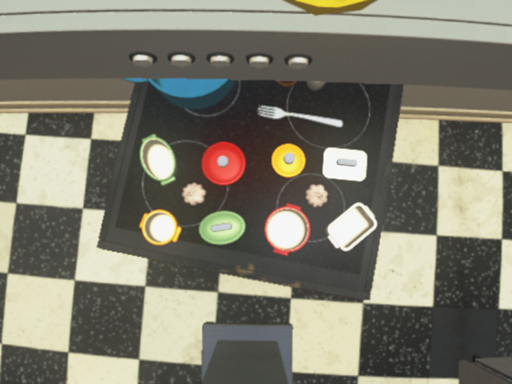

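View pics/side0.png

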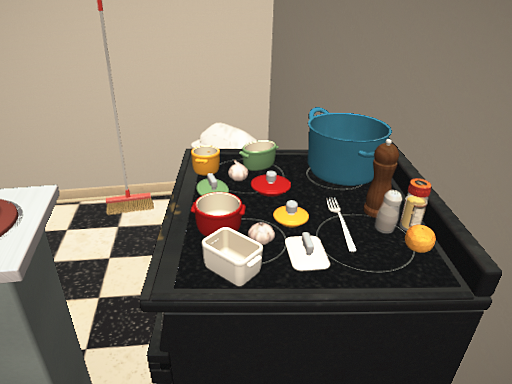

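```bash
cat > h.py <<'E'
from workcell import r,camera,camera_params
import cv2,numpy as np
from scipy.spatial.transform import Rotation as Ro
def cam(n):
    P=camera_params(n); R=cv2.Rodrigues(P["rvec"])[0]; return P["camera_matrix"],P["k1"],R,P["tvec"].ravel()
def ray(n,uv):
    K,k,R,t=cam(n); p=cv2.undistortPoints(np.float64(uv).reshape(-1,1,2),K,np.array([k,0,0,0.])).reshape(-1,2)
    return np.c_[p,np.ones(len(p))]
def atz(n,uv,z):
    K,k,R,t=cam(n); d=ray(n,uv)@R; c=-R.T@t; return c+d*((z-c[2])/d[:,2])[:,None]
def bydepth(n,uv,dep):
    K,k,R,t=cam(n); return (ray(n,uv)*np.ravel(dep)[:,None]-t)@R
def proj(n,X):
    P=camera_params(n); return cv2.projectPoints(np.float64(X).reshape(-1,1,3),P["rvec"],P["tvec"],P["camera_matrix"],np.array([P["k1"],0,0,0.]))[0].reshape(-1,2)
def ortho(n,img,z,x0,x1,y0,y1,s):   # rows: x descending, cols: y descending; s px/mm
    xs=x1-np.arange((x1-x0)*s)/s; ys=y1-np.arange((y1-y0)*s)/s
    X,Y=np.meshgrid(xs,ys,indexing="ij"); uv=proj(n,np.c_[X.ravel(),Y.ravel(),np.full(X.size,z)]).astype(np.float32).reshape(X.shape+(2,))
    return cv2.remap(img,uv[...,0],uv[...,1],cv2.INTER_CUBIC)
E
python3 - <<'E'
from h import *
K,k,R,t=cam("top"); print("campos",-R.T@t); K,k,R,t=cam("side"); print("side",-R.T@t)
d=np.load("top_d.npy"); 
for nm,(u,v) in dict(floorstove=(180,205),redlid=(205,165),redknob=(223,161),yk=(289,158),wk=(346,162),gk=(220,228),gp=(158,160),yp=(160,228),rp=(287,230),wp=(352,227),hood=(250,62),hood2=(250,95),gray=(250,30),stove_bl=(110,240),br=(360,285),tl=(145,90),tr=(395,90),g1=(193,192),fork=(270,112),blue=(215,90)).items():
    print(nm,np.round(bydepth("top",[[u,v]],d[v,u]),0), d[v,u])
img=cv2.imread("pics/top0.png")
c=img[120:260,130:390]; cv2.imwrite("pics/c0.png",cv2.resize(c,None,fx=3,fy=3,interpolation=cv2.INTER_CUBIC))
E
```

```text
campos [480.42979113 -14.47357865 989.87744955]
side [ 444.4655629  -751.73843114  459.33616984]
floorstove [[565. 145.   0.]] 989.64935
redlid [[651.  91.  19.]] 981.8767
redknob [[655.  51.  45.]] 957.1442
yk [[664. -88.  46.]] 960.0932
wk [[ 658. -210.   45.]] 962.32086
gk [[514.  53.  47.]] 939.57623
gp [[662. 196.   7.]] 992.7823
yp [[513. 185.   9.]] 974.2338
rp [[514. -88.  10.]] 978.56305
wp [[ 522. -230.    5.]] 986.7169
hood [[591. -11. 726.]] 274.9325
hood2 [[816.  -3.  -1.]] 1022.20593
gray [[596. -11. 758.]] 243.05382
stove_bl [[485. 297.  -2.]] 979.90295
br [[ 396. -249.   -1.]] 978.34894
tl [[825. 236.  -1.]] 1019.0667
tr [[ 838. -336.   -1.]] 1031.2236
g1 [[588. 111.  48.]] 945.9227
fork [[777. -49.  -0.]] 1018.3506
blue [[480. -14. 990.]] 0.0
```

View pics/c0.png

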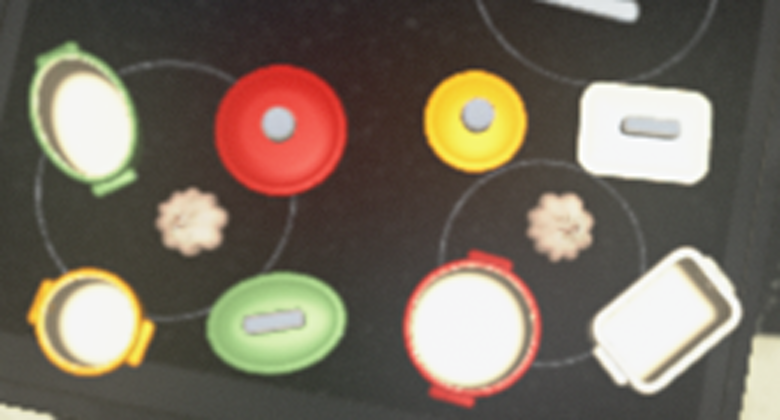

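```bash
cat >> h.py <<'E'
def cloud(d):
    v,u=np.mgrid[:384,:512]; return bydepth("top",np.c_[u.ravel(),v.ravel()],d.ravel()).reshape(384,512,3)
def meas(W,c,rad,z0,z1):
    m=(np.hypot(W[...,0]-c[0],W[...,1]-c[1])<rad)&(W[...,2]>z0)&(W[...,2]<z1)
    p=W[m][:,:2].astype(np.float32); rc=cv2.minAreaRect(p); 
    hull=cv2.convexHull(p); M=cv2.moments(hull); cen=np.array([M['m10'],M['m01']])/M['m00']
    a=.5*np.arctan2(2*M['mu11'],M['mu20']-M['mu02'])
    return cen,np.array(rc[0]),np.array(rc[1]),a,len(p)
E
cat > m.py <<'E'
from h import *
import sys
d=np.load(sys.argv[1]); W=cloud(d)
P=dict(red=(514,-88),yellow=(513,185),green=(662,196),white=(522,-230))
L=dict(red=(655,51),yellow=(664,-88),green=(514,53),white=(658,-210))
for k,c in P.items():
    o=meas(W,c,68,52,60); print("pot",k,*[np.round(x,2) for x in o], "z",np.round(np.median(W[(np.hypot(W[...,0]-c[0],W[...,1]-c[1])<68)&(W[...,2]>52)][:,2]),1))
for k,c in L.items():
    o=meas(W,c,60,10,24); print("lid",k,*[np.round(x,2) for x in o])
    o=meas(W,c,32,41,50); print(" knob",*[np.round(x,2) for x in o])
E
python3 m.py top_d.npy
```

```text
pot red [514.88 -84.25] [515.52 -83.75] [92.56 92.67] -0.39 371 z 56.7
pot yellow [513.66 177.97] [513.18 177.67] [71.65 73.41] 1.45 298 z 56.6
pot green [656.66 187.34] [655.53 186.17] [102.46  71.08] 0.47 324 z 56.8
pot white [ 520.56 -218.2 ] [ 519.48 -216.71] [66.33 98.65] -0.86 378 z 56.6
lid red [656.23  52.93] [656.2  53.6] [92.79 93.51] 0.53 1339
 knob [655.72  52.61] [655.36  52.65] [21.62 21.32] 0.63 96
lid yellow [665.2  -88.35] [665.47 -88.5 ] [69.96 71.31] -0.51 738
 knob [664.66 -88.36] [663.93 -88.49] [21.66 21.58] -0.83 97
lid green [517.01  52.6 ] [516.77  52.44] [70.51 96.44] -1.39 1054
 knob [516.87  52.03] [516.95  52.2 ] [13.81 43.51] -1.42 138
lid white [ 659.52 -211.97] [ 659.52 -211.87] [94.29 68.25] 1.5 1071
 knob [ 659.34 -212.55] [ 659.29 -212.41] [43.08 13.89] 1.5 128
```

```bash
cat > fit.py <<'E'
from h import *
from scipy.optimize import least_squares
W=cloud(np.load("top_d.npy"))
def sd(kind,q,a,b):
    if kind=="rect":
        rr=14; g=np.abs(q)-[a-rr,b-rr]; return np.hypot(*np.maximum(g,0).T)+np.minimum(g.max(1),0)-rr
    f=np.hypot(q[:,0]/a,q[:,1]/b); return (f-1)*f/np.hypot(q[:,0]/a**2,q[:,1]/b**2)
for k,c,a,b,ang,kind in [("red",(514.9,-84),46,46,0,"o"),("yellow",(513.5,178),35,35,0,"o"),("green",(656.5,187),48,34,.47,"o"),("white",(520,-217.5),46,32,2.28,"rect")]:
    m=(np.hypot(W[...,0]-c[0],W[...,1]-c[1])<62)&(W[...,2]>54.5)&(W[...,2]<60); p=W[m][:,:2]
    def res(x):
        s=np.array([[np.cos(x[2]),-np.sin(x[2])],[np.sin(x[2]),np.cos(x[2])]]); e=sd(kind,(p-x[:2])@s,a,b)+2.25
        return np.sign(e)*np.maximum(np.abs(e)-2,0)*1+.2*e if a!=b else np.r_[np.sign(e)*np.maximum(np.abs(e)-2,0)+.2*e,x[2]-ang]
    o=least_squares(res,[*c,ang],loss="soft_l1"); print(k,np.round(o.x,3),len(p),o.cost/len(p))
E
python3 fit.py
```

```text
red [514.429 -84.193  -0.   ] 335 0.1679153634929948
yellow [513.465 177.81   -0.   ] 246 0.249907369196947
green [6.56328e+02 1.87025e+02 4.81000e-01] 263 0.2611323079309158
white [ 521.205 -218.876    2.26 ] 332 0.19500365620165522
```

```bash
cat > plan.py <<'E'
from h import *
import sys
o=r.get_obs(); R0=Ro.from_euler("xyz",o["eef_rot"]); p=o["eef_pos"]
x,y,z,yaw=map(float,sys.argv[1:5]); R1=Ro.from_euler("xyz",[np.pi,0,yaw])
print("at",np.round(p,1),np.round(o["eef_rot"],3),"t",round(o["t"],1),"w",round(o["width"],1),"F",np.round(o["force"],1))
print("rot tool",np.round((R0.inv()*R1).as_rotvec(),3)," shift mm after rot",np.round(R1.inv().apply(np.array([x,y,z])-p),1))
E
python3 plan.py 659.4 -212.4 150 1.5
```

```text
at [ 147.9 -632.3  228.6] [-3.139  0.     0.23 ] t 0.1 w 93.1 F [ 0.2 -0.5  0.3]
rot tool [-2.00e-03 -1.00e-03 -1.27e+00]  shift mm after rot [455.  480.5  78.6]
```

Call:
{"api": "step_arm", "payload": {"xyz": [[0, 0, 0], [0, 0, 0], [0, 0, 0], [0, 0, 0], [0, 0, 0], [0, 0, 0], [0, 0, 0], [0, 0, 0], [0, 0, 0], [0, 0, 0], [0, 0, 0], [0, 0, 0]], "rot": [[-0.002, -0.001, -0.106], [0, 0, -0.106], [0, 0, -0.106], [0, 0, -0.106], [0, 0, -0.106], [0, 0, -0.106], [0, 0, -0.106], [0, 0, -0.106], [0, 0, -0.106], [0, 0, -0.106], [0, 0, -0.106], [0, 0, -0.106]], "fingers": [0.6, 0.6, 0.6, 0.6, 0.6, 0.6, 0.6, 0.6, 0.6, 0.6, 0.6, 0.6]}}

```text
t: 1.1
eef_pos: [147.8, -632.5, 229.0]
eef_rot: [-3.141, 0.001, 1.507]
force: [-1.2, -0.2, 0.3]
width: 56.0
gripper_force: 0.0
```

Call:
{"api": "step_arm", "payload": {"xyz": [[0.0227, 0.024, 0.004], [0.0227, 0.024, 0.004], [0.0227, 0.024, 0.004], [0.0227, 0.024, 0.004], [0.0227, 0.024, 0.004], [0.0227, 0.024, 0.004], [0.0227, 0.024, 0.004], [0.0227, 0.024, 0.004], [0.0227, 0.024, 0.004], [0.0227, 0.024, 0.004], [0.0227, 0.024, 0.004], [0.0227, 0.024, 0.004], [0.0227, 0.024, 0.004], [0.0227, 0.024, 0.004], [0.0227, 0.024, 0.004], [0.0227, 0.024, 0.004], [0.0227, 0.024, 0.004], [0.0227, 0.024, 0.004], [0.0227, 0.024, 0.004], [0.0227, 0.024, 0.004]], "rot": [[0, 0, 0], [0, 0, 0], [0, 0, 0], [0, 0, 0], [0, 0, 0], [0, 0, 0], [0, 0, 0], [0, 0, 0], [0, 0, 0], [0, 0, 0], [0, 0, 0], [0, 0, 0], [0, 0, 0], [0, 0, 0], [0, 0, 0], [0, 0, 0], [0, 0, 0], [0, 0, 0], [0, 0, 0], [0, 0, 0]], "fingers": [0.6, 0.6, 0.6, 0.6, 0.6, 0.6, 0.6, 0.6, 0.6, 0.6, 0.6, 0.6, 0.6, 0.6, 0.6, 0.6, 0.6, 0.6, 0.6, 0.6]}}

```text
t: 2.77
eef_pos: [658.9, -212.1, 147.7]
eef_rot: [-3.14, 0.002, 1.502]
force: [0.5, -0.0, 1.0]
width: 55.8
gripper_force: 0.0
```

```bash
python3 plan.py 659.4 -212.4 36 1.5
```

```text
at [ 658.9 -212.1  147.7] [-3.140e+00  2.000e-03  1.502e+00] t 2.8 w 55.8 F [ 0.5 -0.   1. ]
rot tool [-0.002  0.002  0.002]  shift mm after rot [ -0.3   0.6 111.7]
```

Call:
{"api": "step_arm", "payload": {"xyz": [[0, 0.0006, 0.022], [0, 0, 0.022], [0, 0, 0.022], [0, 0, 0.016], [0, 0, 0.012], [0, 0, 0.01], [0, 0, 0.0065], [0, 0, 0], [0, 0, 0]], "rot": [[0, 0, 0], [0, 0, 0], [0, 0, 0], [0, 0, 0], [0, 0, 0], [0, 0, 0], [0, 0, 0], [0, 0, 0], [0, 0, 0]], "fingers": [0.6, 0.6, 0.6, 0.6, 0.6, 0.6, 0.6, 0.6, 0.6]}}

```text
t: 3.52
eef_pos: [659.1, -213.6, 38.4]
eef_rot: [3.141, 0.002, 1.502]
force: [-0.2, -1.2, 0.6]
width: 55.5
gripper_force: 0.0
```

Call:
{"api": "step_arm", "payload": {"xyz": [[0, 0, 0], [0, 0, 0], [0, 0, 0], [0, 0, 0], [0, 0, 0], [0, 0, 0], [0, 0, 0], [0, 0, 0], [0, 0, 0], [0, 0, 0]], "rot": [[0, 0, 0], [0, 0, 0], [0, 0, 0], [0, 0, 0], [0, 0, 0], [0, 0, 0], [0, 0, 0], [0, 0, 0], [0, 0, 0], [0, 0, 0]], "fingers": [0.4, 0.2, 0.1, 0, 0, 0, 0, 0, 0, 0], "grip_force": 25}}

```text
t: 4.35
eef_pos: [659.2, -213.5, 38.2]
eef_rot: [3.141, 0.002, 1.502]
force: [0.9, -0.2, -0.6]
width: 14.3
gripper_force: 25.0
```

Call:
{"api": "step_arm", "payload": {"xyz": [[0, 0, -0.006], [0, 0, -0.012], [0, 0, -0.02], [0, 0, -0.022], [0, 0, -0.022], [0, 0, -0.018], [0, 0, 0], [0, 0, 0], [0, 0, 0], [0, 0, 0], [0, 0, 0], [0, 0, 0], [0, 0, 0], [0, 0, 0], [0, 0, 0]], "rot": [[0, 0, 0], [0, 0, 0], [0, 0, 0], [0, 0, 0], [0, 0, 0], [0, 0, 0], [0, 0, -0.095], [0, 0, -0.095], [0, 0, -0.095], [0, 0, -0.095], [0, 0, -0.095], [0, 0, -0.095], [0, 0, -0.095], [0, 0, -0.095], [0, 0, 0]], "fingers": [0, 0, 0, 0, 0, 0, 0, 0, 0, 0, 0, 0, 0, 0, 0]}}

```text
t: 5.6
eef_pos: [658.2, -213.8, 138.5]
eef_rot: [-3.139, 0.001, 2.263]
force: [0.6, -0.5, -1.9]
width: 14.2
gripper_force: 25.0
```

```bash
python3 plan.py 521.9 -219.7 110 2.26
```

```text
at [ 658.2 -213.8  138.5] [-3.139e+00  1.000e-03  2.263e+00] t 5.6 w 14.2 F [ 0.6 -0.5 -1.9]
rot tool [-0.002  0.001  0.003]  shift mm after rot [  82.1 -108.9   28.5]
```

Call:
{"api": "step_arm", "payload": {"xyz": [[0.0137, -0.0181, 0.001], [0.0137, -0.0181, 0.002], [0.0137, -0.0181, 0.005], [0.0137, -0.0181, 0.0065], [0.0137, -0.0181, 0.007], [0.0137, -0.0181, 0.007], [0, 0, 0], [0, 0, 0], [0, 0, 0]], "rot": [[-0.002, 0, 0.003], [0, 0, 0], [0, 0, 0], [0, 0, 0], [0, 0, 0], [0, 0, 0], [0, 0, 0], [0, 0, 0], [0, 0, 0]], "fingers": [0, 0, 0, 0, 0, 0, 0, 0, 0]}}

```text
t: 6.35
eef_pos: [524.0, -218.9, 110.4]
eef_rot: [3.14, 0.003, 2.257]
force: [0.2, -0.8, -2.8]
width: 13.7
gripper_force: 25.0
```

```bash
python3 plan.py 521.9 -219.7 82.5 2.26; python3 - <<'E'
from h import *
p,d=camera("side"); cv2.imwrite("pics/s1.png",cv2.resize(p[150:320,140:340],None,fx=3.5,fy=3.5,interpolation=cv2.INTER_CUBIC))
E
```

```text
at [ 524.  -218.9  110.4] [3.140e+00 3.000e-03 2.257e+00] t 6.3 w 13.7 F [ 0.2 -0.8 -2.8]
rot tool [ 0.002  0.003 -0.003]  shift mm after rot [ 0.8 -2.1 27.9]
```

View pics/s1.png

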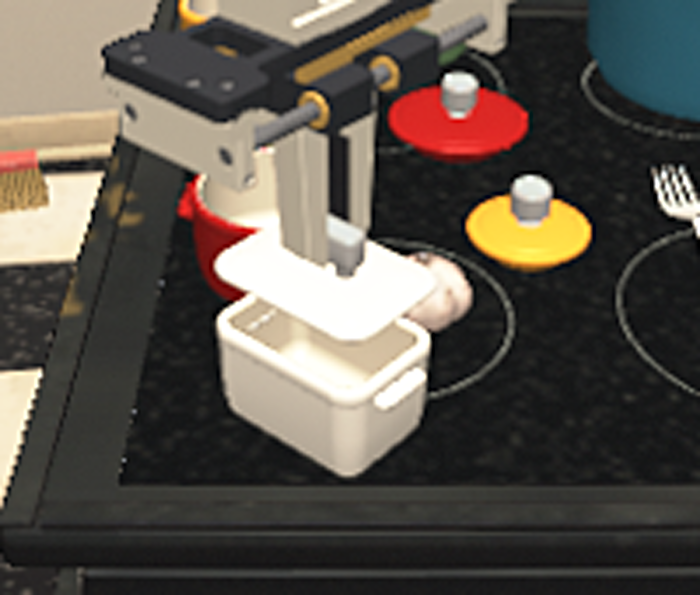

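The lid hangs level over the white pot and lines up with it (crop around 320,280). I'll trim the 2 mm offset and lower it.

Call:
{"api": "step_arm", "payload": {"xyz": [[0.0008, -0.002, 0], [0, 0, 0.004], [0, 0, 0.004], [0, 0, 0.003], [0, 0, 0.003], [0, 0, 0.003], [0, 0, 0]], "rot": [[0.002, 0.003, -0.003], [0, 0, 0], [0, 0, 0], [0, 0, 0], [0, 0, 0], [0, 0, 0], [0, 0, 0]], "fingers": [0, 0, 0, 0, 0, 0, 0]}}

```text
t: 6.98
eef_pos: [520.2, -219.3, 91.6]
eef_rot: [-3.139, -0.003, 2.262]
force: [-0.3, -0.7, -1.7]
width: 13.7
gripper_force: 25.0
```

```bash
python3 plan.py 521.9 -219.7 82.2 2.26
```

```text
at [ 520.2 -219.3   91.6] [-3.139e+00 -3.000e-03  2.262e+00] t 7.0 w 13.7 F [-0.3 -0.7 -1.7]
rot tool [-0.002 -0.003  0.002]  shift mm after rot [-1.4  1.1  9.4]
```

Call:
{"api": "step_arm", "payload": {"xyz": [[-0.0007, 0.0005, 0], [0, 0, 0.002], [0, 0, 0.002], [0, 0, 0.0015], [0, 0, 0.0015], [0, 0, 0.001], [0, 0, 0]], "rot": [[-0.001, -0.002, 0], [0, 0, 0], [0, 0, 0], [0, 0, 0], [0, 0, 0], [0, 0, 0], [0, 0, 0]], "fingers": [0, 0, 0, 0, 0, 0, 0]}}

```text
t: 7.57
eef_pos: [521.3, -219.7, 84.2]
eef_rot: [-3.141, 0.0, 2.262]
force: [0.3, 0.2, -2.5]
width: 13.9
gripper_force: 25.0
```

```bash
python3 plan.py 521.9 -219.7 82.2 2.26
```

```text
at [ 521.3 -219.7   84.2] [-3.141  0.     2.262] t 7.6 w 13.9 F [ 0.3  0.2 -2.5]
rot tool [-0.001  0.     0.002]  shift mm after rot [-0.4  0.4  2. ]
```

Call:
{"api": "step_arm", "payload": {"xyz": [[0, 0, 0.001], [0, 0, 0.001], [0, 0, 0.001], [0, 0, 0], [0, 0, 0]], "rot": [[0, 0, 0], [0, 0, 0], [0, 0, 0], [0, 0, 0], [0, 0, 0]], "fingers": [0, 0, 0, 0, 0]}}

```text
t: 7.98
eef_pos: [521.6, -219.6, 82.0]
eef_rot: [-3.141, 0.001, 2.262]
force: [-0.4, 0.4, 4.3]
width: 13.5
gripper_force: 25.0
```

Call:
{"api": "step_arm", "payload": {"xyz": [[0, 0, 0], [0, 0, 0], [0, 0, 0], [0, 0, -0.008], [0, 0, -0.012], [0, 0, -0.016], [0, 0, -0.018], [0, 0, -0.018], [0, 0, 0], [0, 0, 0], [0, 0, 0], [0, 0, 0], [0, 0, 0], [0, 0, 0], [0, 0, 0]], "rot": [[0, 0, 0], [0, 0, 0], [0, 0, 0], [0, 0, 0], [0, 0, 0], [0, 0, 0], [0, 0, 0], [0, 0, 0], [0, 0, 0.12], [0, 0, 0.12], [0, 0, 0.12], [0, 0, 0.12], [0, 0, 0.12], [0, 0, 0.09], [0, 0, 0]], "fingers": [0.25, 0.4, 0.5, 0.5, 0.5, 0.5, 0.6, 0.6, 0.6, 0.6, 0.6, 0.6, 0.6, 0.6, 0.6]}}

```text
t: 9.23
eef_pos: [522.1, -219.4, 154.8]
eef_rot: [3.14, 0.001, 1.571]
force: [0.3, -0.6, 0.1]
width: 56.1
gripper_force: 0.0
```

```bash
python3 plan.py 664.4 -88.4 37 1.57
```

```text
at [ 522.1 -219.4  154.8] [3.140e+00 1.000e-03 1.571e+00] t 9.2 w 56.1 F [ 0.3 -0.6  0.1]
rot tool [0.002 0.001 0.001]  shift mm after rot [131.1 142.2 117.8]
```

Call:
{"api": "step_arm", "payload": {"xyz": [[0.0187, 0.0203, 0.004], [0.0187, 0.0203, 0.004], [0.0187, 0.0203, 0.004], [0.0187, 0.0203, 0.004], [0.0187, 0.0203, 0.004], [0.0187, 0.0203, 0.004], [0.0187, 0.0203, 0.004], [0, 0, 0.008], [0, 0, 0.016], [0, 0, 0.02], [0, 0, 0.016], [0, 0, 0.008], [0, 0, 0]], "rot": [[0, 0, 0], [0, 0, 0], [0, 0, 0], [0, 0, 0], [0, 0, 0], [0, 0, 0], [0, 0, 0], [0, 0, 0], [0, 0, 0], [0, 0, 0], [0, 0, 0], [0, 0, 0], [0, 0, 0]], "fingers": [0.6, 0.6, 0.6, 0.6, 0.6, 0.6, 0.6, 0.6, 0.6, 0.6, 0.6, 0.6, 0.6]}}

```text
t: 10.32
eef_pos: [661.7, -89.2, 55.5]
eef_rot: [-3.137, 0.0, 1.573]
force: [-0.6, 0.8, -0.3]
width: 55.7
gripper_force: 0.0
```

```bash
python3 plan.py 664.4 -88.4 37 1.57; python3 - <<'E'
from h import *
p,d=camera("side"); cv2.imwrite("pics/s2.png",cv2.resize(p[150:320,180:360],None,fx=3.4,fy=3.4,interpolation=cv2.INTER_CUBIC))
E
```

```text
at [661.7 -89.2  55.5] [-3.137  0.     1.573] t 10.3 w 55.7 F [-0.6  0.8 -0.3]
rot tool [-0.004  0.     0.003]  shift mm after rot [ 0.8  2.7 18.5]
```

View pics/s2.png

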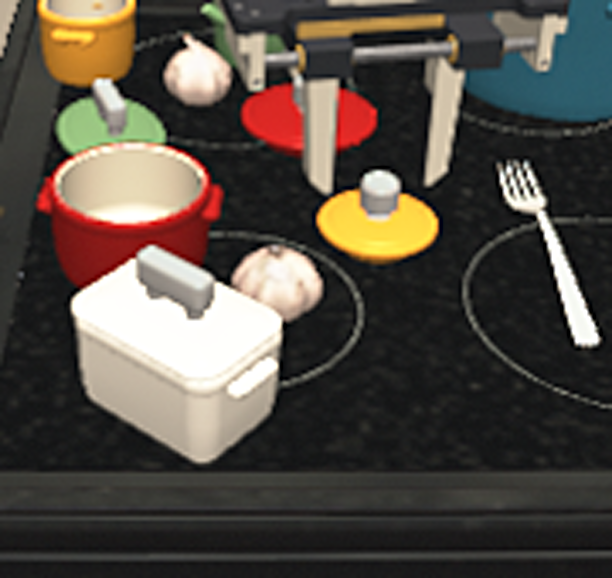

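The white lid sits home, and the jaws straddle the yellow knob (380,190). Next I descend and grip.

Call:
{"api": "step_arm", "payload": {"xyz": [[0.0008, 0.0024, 0.004], [0, 0, 0.006], [0, 0, 0.005], [0, 0, 0.0025], [0, 0, 0], [0, 0, 0], [0, 0, 0], [0, 0, 0], [0, 0, 0], [0, 0, 0], [0, 0, 0], [0, 0, 0]], "rot": [[-0.004, 0, 0], [0, 0, 0], [0, 0, 0], [0, 0, 0], [0, 0, 0], [0, 0, 0], [0, 0, 0], [0, 0, 0], [0, 0, 0], [0, 0, 0], [0, 0, 0], [0, 0, 0]], "fingers": [0.6, 0.6, 0.6, 0.6, 0.6, 0.4, 0.2, 0.1, 0, 0, 0, 0], "grip_force": 25}}

```text
t: 11.37
eef_pos: [665.9, -87.9, 39.9]
eef_rot: [3.138, 0.001, 1.572]
force: [0.2, -0.4, 1.0]
width: 23.4
gripper_force: 25.0
```

```bash
python3 plan.py 513.5 177.8 115 1.57; python3 plan.py 513.5 177.8 115 1.57|head -1;
```

```text
at [665.9 -87.9  39.9] [3.138e+00 1.000e-03 1.572e+00] t 11.4 w 23.4 F [ 0.2 -0.4  1. ]
rot tool [0.004 0.001 0.002]  shift mm after rot [ 265.6 -152.6  -75.1]
at [665.9 -87.9  39.9] [3.138e+00 1.000e-03 1.572e+00] t 11.4 w 23.4 F [ 0.2 -0.4  1. ]
```

Call:
{"api": "step_arm", "payload": {"xyz": [[0, 0, -0.006], [0, 0, -0.012], [0, 0, -0.02], [0, 0, -0.022], [0, 0, -0.018], [0, 0, -0.012], [0.019, -0.011, 0], [0.022, -0.0125, 0], [0.0225, -0.0129, 0], [0.0225, -0.0129, 0], [0.0225, -0.0129, 0], [0.0225, -0.0129, 0], [0.0225, -0.0129, 0], [0.0225, -0.0129, 0], [0.0225, -0.0129, 0], [0.0225, -0.0129, 0], [0.022, -0.0125, 0], [0.016, -0.009, 0], [0.0065, -0.0043, 0], [0, 0, 0]], "rot": [[0.003, 0.001, 0], [0, 0, 0], [0, 0, 0], [0, 0, 0], [0, 0, 0], [0, 0, 0], [0, 0, 0], [0, 0, 0], [0, 0, 0], [0, 0, 0], [0, 0, 0], [0, 0, 0], [0, 0, 0], [0, 0, 0], [0, 0, 0], [0, 0, 0], [0, 0, 0], [0, 0, 0], [0, 0, 0], [0, 0, 0]], "fingers": [0, 0, 0, 0, 0, 0, 0, 0, 0, 0, 0, 0, 0, 0, 0, 0, 0, 0, 0, 0]}}

```text
t: 13.03
eef_pos: [511.8, 179.7, 130.3]
eef_rot: [3.141, -0.001, 1.576]
force: [-0.3, -0.3, -1.0]
width: 23.5
gripper_force: 25.0
```

Call:
{"api": "step_arm", "payload": {"xyz": [[0, 0, 0.006], [0, 0, 0.006], [0, 0, 0]], "rot": [[0, 0, 0], [0, 0, 0], [0, 0, 0]], "fingers": [0, 0, 0]}}

```text
t: 13.28
eef_pos: [513.0, 174.9, 116.2]
eef_rot: [-3.14, 0.002, 1.569]
force: [-0.0, -0.3, -1.1]
width: 23.5
gripper_force: 25.0
```

```bash
for i in 1 2 3; do python3 plan.py 513.5 178.3 84 1.57; python3 -c "
from h import *
p,d=camera('side')
cv2.imwrite('pics/s3.png',cv2.resize(p[120:230,160:290],None,fx=5,fy=5,interpolation=cv2.INTER_CUBIC))"; done
```

```text
at [513.  174.9 116.2] [-3.140e+00  2.000e-03  1.569e+00] t 13.3 w 23.5 F [-0.  -0.3 -1.1]
rot tool [-0.002  0.002 -0.001]  shift mm after rot [ 3.4  0.5 32.2]
at [513.1 175.3 116.6] [-3.140e+00  2.000e-03  1.569e+00] t 13.3 w 23.3 F [-0.3 -1.3 -2. ]
rot tool [-0.001  0.002 -0.001]  shift mm after rot [ 3.   0.3 32.6]
at [513.3 175.8 117. ] [-3.141e+00  1.000e-03  1.569e+00] t 13.4 w 23.1 F [ 0.1  0.1 -1.3]
rot tool [-0.     0.001 -0.001]  shift mm after rot [ 2.5  0.2 33. ]
```

View pics/s3.png

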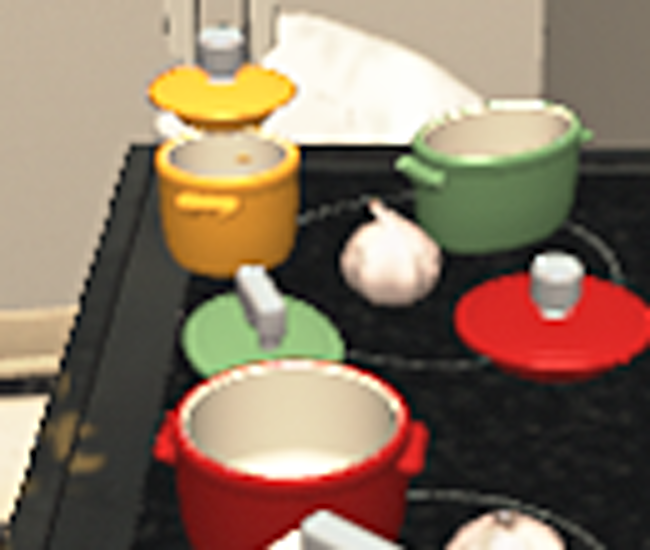

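The yellow lid hangs above the yellow pot (crop 225,95 over 230,160). The arm is still settling, so I let it rest before correcting.

Call:
{"api": "step_arm", "payload": {"xyz": [[0, 0, 0], [0, 0, 0], [0, 0, 0], [0, 0, 0]], "rot": [[0, 0, 0], [0, 0, 0], [0, 0, 0], [0, 0, 0]], "fingers": [0, 0, 0, 0]}}

```text
t: 13.77
eef_pos: [513.1, 177.5, 117.9]
eef_rot: [3.141, -0.0, 1.572]
force: [0.5, 0.2, -1.2]
width: 23.2
gripper_force: 25.0
```

Call:
{"api": "step_arm", "payload": {"xyz": [[0.0005, 0.0004, 0.004], [0, 0, 0.005], [0, 0, 0.005], [0, 0, 0.005], [0, 0, 0.004], [0, 0, 0.003], [0, 0, 0.002], [0, 0, 0.002], [0, 0, 0], [0, 0, 0], [0, 0, 0]], "rot": [[0, 0, 0], [0, 0, 0], [0, 0, 0], [0, 0, 0], [0, 0, 0], [0, 0, 0], [0, 0, 0], [0, 0, 0], [0, 0, 0], [0, 0, 0], [0, 0, 0]], "fingers": [0, 0, 0, 0, 0, 0, 0, 0, 0, 0, 0]}}

```text
t: 14.68
eef_pos: [513.6, 178.0, 87.9]
eef_rot: [3.14, -0.0, 1.572]
force: [-0.2, 0.5, -2.0]
width: 23.3
gripper_force: 25.0
```

Call:
{"api": "step_arm", "payload": {"xyz": [[0, 0, 0.0015], [0, 0, 0.001], [0, 0, 0.001], [0, 0, 0.001], [0, 0, 0], [0, 0, 0], [0, 0, 0]], "rot": [[0, 0, 0], [0, 0, 0], [0, 0, 0], [0, 0, 0], [0, 0, 0], [0, 0, 0], [0, 0, 0]], "fingers": [0, 0, 0, 0, 0, 0, 0]}}

```text
t: 15.27
eef_pos: [513.4, 177.9, 83.8]
eef_rot: [3.141, -0.0, 1.572]
force: [-1.8, -0.7, 5.3]
width: 23.3
gripper_force: 25.0
```

Call:
{"api": "step_arm", "payload": {"xyz": [[0, 0, 0], [0, 0, 0], [0, 0, 0], [0, 0, 0], [0, 0, -0.008], [0, 0, -0.012], [0, 0, -0.016], [0, 0, -0.018], [0, 0, -0.018], [0, 0, 0], [0, 0, 0], [0, 0, 0]], "rot": [[0, 0, 0], [0, 0, 0], [0, 0, 0], [0, 0, 0], [0, 0, 0], [0, 0, 0], [0, 0, 0], [0, 0, -0.08], [0, 0, -0.08], [0, 0, 0], [0, 0, 0], [0, 0, 0]], "fingers": [0.35, 0.45, 0.5, 0.5, 0.5, 0.5, 0.6, 0.6, 0.6, 0.6, 0.6, 0.6]}}

```text
t: 16.27
eef_pos: [513.0, 177.6, 154.8]
eef_rot: [-3.142, 0.0, 1.73]
force: [-0.4, -0.4, -1.2]
width: 56.0
gripper_force: 0.0
```

```bash
python3 plan.py 516.9 52.1 37 1.73
```

```text
at [513.  177.6 154.8] [-3.142  0.     1.73 ] t 16.3 w 56.0 F [-0.4 -0.4 -1.2]
rot tool [-0.  0.  0.]  shift mm after rot [-124.5  -16.1  117.8]
```

Call:
{"api": "step_arm", "payload": {"xyz": [[-0.0207, -0.0027, 0], [-0.0208, -0.0027, 0.004], [-0.0208, -0.0027, 0.004], [-0.0208, -0.0027, 0.004], [-0.0207, -0.0027, 0.004], [-0.0207, -0.0026, 0.004], [0, 0, 0.012], [0, 0, 0.016], [0, 0, 0.016], [0, 0, 0.014], [0, 0, 0.012], [0, 0, 0], [0, 0, 0], [0, 0, 0]], "rot": [[0, 0, 0], [0, 0, 0], [0, 0, 0], [0, 0, 0], [0, 0, 0], [0, 0, 0], [0, 0, 0], [0, 0, 0], [0, 0, 0], [0, 0, 0], [0, 0, 0], [0, 0, 0], [0, 0, 0], [0, 0, 0]], "fingers": [0.6, 0.6, 0.6, 0.6, 0.6, 0.6, 0.6, 0.6, 0.6, 0.6, 0.6, 0.6, 0.6, 0.6]}}

```text
t: 17.43
eef_pos: [517.5, 52.6, 65.2]
eef_rot: [3.141, -0.0, 1.732]
force: [-0.0, -0.6, 0.3]
width: 55.8
gripper_force: 0.0
```

```bash
python3 plan.py 516.9 52.1 37 1.73
```

```text
at [517.5  52.6  65.2] [ 3.141 -0.     1.732] t 17.4 w 55.8 F [-0.  -0.6  0.3]
rot tool [ 0.001 -0.     0.002]  shift mm after rot [-0.4 -0.7 28.2]
```

Call:
{"api": "step_arm", "payload": {"xyz": [[-0.0004, -0.0007, 0.005], [0, 0, 0.007], [0, 0, 0.007], [0, 0, 0.005], [0, 0, 0.003], [0, 0, 0], [0, 0, 0], [0, 0, 0], [0, 0, 0], [0, 0, 0], [0, 0, 0], [0, 0, 0], [0, 0, 0]], "rot": [[0, 0, 0], [0, 0, 0], [0, 0, 0], [0, 0, 0], [0, 0, 0], [0, 0, 0], [0, 0, 0], [0, 0, 0], [0, 0, 0], [0, 0, 0], [0, 0, 0], [0, 0, 0], [0, 0, 0]], "fingers": [0.6, 0.6, 0.6, 0.6, 0.6, 0.6, 0.4, 0.2, 0.1, 0, 0, 0, 0], "grip_force": 25}}

```text
t: 18.52
eef_pos: [517.1, 52.0, 38.4]
eef_rot: [3.14, -0.0, 1.732]
force: [2.1, 1.1, -0.9]
width: 13.9
gripper_force: 15.6
```

Call:
{"api": "step_arm", "payload": {"xyz": [[0, 0, -0.006], [0, 0, -0.012], [0, 0, -0.02], [0, 0, -0.022], [0, 0, -0.022], [0, 0, -0.018], [0, 0, 0], [0, 0, 0], [0, 0, 0], [0, 0, 0], [0, 0, 0], [0, 0, 0], [0, 0, 0], [0, 0, 0], [0, 0, 0], [0, 0, 0], [0, 0, 0], [0, 0, 0], [0, 0, 0]], "rot": [[0, 0, 0], [0, 0, 0], [0, 0, 0], [0, 0, 0], [0, 0, 0.1], [0, 0, 0.1], [0, 0, 0.1], [0, 0, 0.1], [0, 0, 0.1], [0, 0, 0.1], [0, 0, 0.1], [0, 0, 0.1], [0, 0, 0.1], [0, 0, 0.1], [0, 0, 0.1], [0, 0, 0.1], [0, 0, 0.051], [0, 0, 0], [0, 0, 0]], "fingers": [0, 0, 0, 0, 0, 0, 0, 0, 0, 0, 0, 0, 0, 0, 0, 0, 0, 0, 0]}}

```text
t: 20.1
eef_pos: [516.4, 52.1, 138.2]
eef_rot: [-3.141, -0.0, 0.483]
force: [-0.2, 0.6, -2.3]
width: 13.8
gripper_force: 25.0
```

```bash
python3 plan.py 656.4 187.1 118 0.481
```

```text
at [516.4  52.1 138.2] [-3.141 -0.     0.483] t 20.1 w 13.8 F [-0.2  0.6 -2.3]
rot tool [-0.    -0.     0.002]  shift mm after rot [186.6 -54.9  20.2]
```

Call:
{"api": "step_arm", "payload": {"xyz": [[0.018, -0.0055, 0], [0.0187, -0.0055, 0], [0.0187, -0.0055, 0], [0.0187, -0.0055, 0.002], [0.0187, -0.0055, 0.002], [0.0187, -0.0055, 0.002], [0.0187, -0.0055, 0.004], [0.0187, -0.0055, 0.004], [0.0187, -0.0055, 0.004], [0.0187, -0.0054, 0.002], [0, 0, 0], [0, 0, 0], [0, 0, 0], [0, 0, 0], [0, 0, 0], [0, 0, 0]], "rot": [[0, 0, 0], [0, 0, 0], [0, 0, 0], [0, 0, 0], [0, 0, 0], [0, 0, 0], [0, 0, 0], [0, 0, 0], [0, 0, 0], [0, 0, 0], [0, 0, 0], [0, 0, 0], [0, 0, 0], [0, 0, 0], [0, 0, 0], [0, 0, 0]], "fingers": [0, 0, 0, 0, 0, 0, 0, 0, 0, 0, 0, 0, 0, 0, 0, 0]}}

```text
t: 21.43
eef_pos: [656.4, 185.9, 118.7]
eef_rot: [3.141, -0.001, 0.48]
force: [-0.2, -0.0, -2.5]
width: 14.0
gripper_force: 25.0
```

```bash
python3 plan.py 656.4 187.1 82.4 0.481;python3 -c "
from h import *
p,d=camera('side')
cv2.imwrite('pics/s4.png',cv2.resize(p[100:220,170:330],None,fx=4.5,fy=4.5,interpolation=cv2.INTER_CUBIC))"
```

```text
at [656.4 185.9 118.7] [ 3.141e+00 -1.000e-03  4.800e-01] t 21.4 w 14.0 F [-0.2 -0.  -2.5]
rot tool [ 0.    -0.001 -0.001]  shift mm after rot [ 0.5 -1.1 36.3]
```

View pics/s4.png

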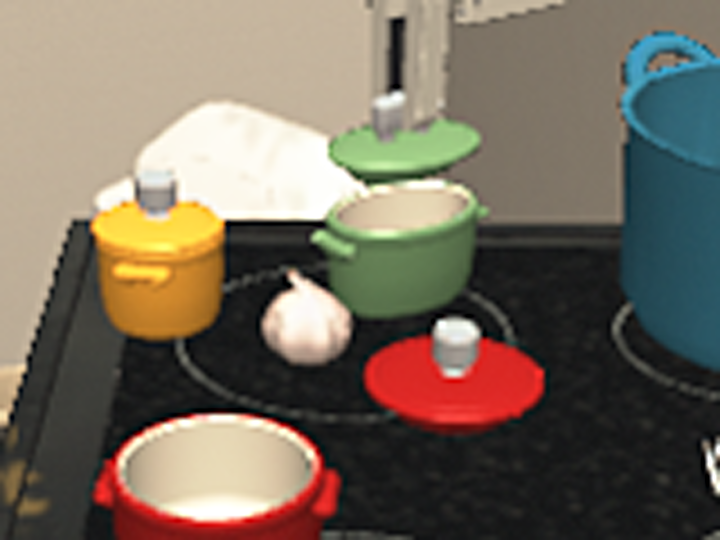

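The yellow lid is home, and the green lid is aligned over the green pot (crop 405,150 over 400,220). I'll lower it.

Call:
{"api": "step_arm", "payload": {"xyz": [[0.0004, -0.0009, 0.004], [0, 0, 0.005], [0, 0, 0.005], [0, 0, 0.005], [0, 0, 0.005], [0, 0, 0.003], [0, 0, 0.003], [0, 0, 0.002], [0, 0, 0], [0, 0, 0], [0, 0, 0]], "rot": [[0, 0, 0], [0, 0, 0], [0, 0, 0], [0, 0, 0], [0, 0, 0], [0, 0, 0], [0, 0, 0], [0, 0, 0], [0, 0, 0], [0, 0, 0], [0, 0, 0]], "fingers": [0, 0, 0, 0, 0, 0, 0, 0, 0, 0, 0]}}

```text
t: 22.4
eef_pos: [656.8, 187.8, 86.7]
eef_rot: [3.141, -0.001, 0.481]
force: [-0.7, -0.6, -1.8]
width: 13.8
gripper_force: 25.0
```

Call:
{"api": "step_arm", "payload": {"xyz": [[0, 0, 0.0015], [0, 0, 0.001], [0, 0, 0.001], [0, 0, 0.001], [0, 0, 0], [0, 0, 0]], "rot": [[0, 0, 0], [0, 0, 0], [0, 0, 0], [0, 0, 0], [0, 0, 0], [0, 0, 0]], "fingers": [0, 0, 0, 0, 0, 0]}}

```text
t: 22.9
eef_pos: [656.7, 187.8, 82.4]
eef_rot: [3.141, -0.001, 0.481]
force: [-1.1, -0.9, 2.4]
width: 13.7
gripper_force: 25.0
```

Call:
{"api": "step_arm", "payload": {"xyz": [[0, 0, 0.0003], [0, 0, 0], [0, 0, 0], [0, 0, 0], [0, 0, -0.008], [0, 0, -0.012], [0, 0, -0.016], [0, 0, -0.018], [0, 0, -0.018], [0, 0, 0], [0, 0, 0], [0, 0, 0], [0, 0, 0], [0, 0, 0], [0, 0, 0], [0, 0, 0], [0, 0, 0], [0, 0, 0], [0, 0, 0], [0, 0, 0]], "rot": [[0, 0, 0], [0, 0, 0], [0, 0, 0], [0, 0, 0], [0, 0, 0], [0, 0, 0], [0, 0, 0], [0, 0, -0.109], [0, 0, -0.109], [0, 0, -0.109], [0, 0, -0.109], [0, 0, -0.109], [0, 0, -0.109], [0, 0, -0.109], [0, 0, -0.109], [0, 0, -0.109], [0, 0, -0.109], [0, 0, 0], [0, 0, 0], [0, 0, 0]], "fingers": [0, 0.25, 0.4, 0.5, 0.5, 0.5, 0.5, 0.6, 0.6, 0.6, 0.6, 0.6, 0.6, 0.6, 0.6, 0.6, 0.6, 0.6, 0.6, 0.6]}}

```text
t: 24.57
eef_pos: [656.9, 187.7, 154.3]
eef_rot: [3.14, -0.0, 1.568]
force: [-0.9, -0.5, -0.2]
width: 55.9
gripper_force: 0.0
```

```bash
python3 plan.py 655.6 52.6 37 1.57
```

```text
at [656.9 187.7 154.3] [ 3.14  -0.     1.568] t 24.6 w 55.9 F [-0.9 -0.5 -0.2]
rot tool [ 0.002 -0.    -0.002]  shift mm after rot [-135.1   -1.2  117.3]
```

Call:
{"api": "step_arm", "payload": {"xyz": [[-0.0193, -0.0002, 0], [-0.0193, -0.0002, 0.004], [-0.0193, -0.0002, 0.004], [-0.0193, -0.0002, 0.004], [-0.0193, -0.0002, 0.004], [-0.0193, -0.0002, 0.004], [-0.0193, 0, 0.004], [0, 0, 0.012], [0, 0, 0.014], [0, 0, 0.014], [0, 0, 0.014], [0, 0, 0.012], [0, 0, 0], [0, 0, 0], [0, 0, 0]], "rot": [[0.001, 0, 0], [0, 0, 0], [0, 0, 0], [0, 0, 0], [0, 0, 0], [0, 0, 0], [0, 0, 0], [0, 0, 0], [0, 0, 0], [0, 0, 0], [0, 0, 0], [0, 0, 0], [0, 0, 0], [0, 0, 0], [0, 0, 0]], "fingers": [0.6, 0.6, 0.6, 0.6, 0.6, 0.6, 0.6, 0.6, 0.6, 0.6, 0.6, 0.6, 0.6, 0.6, 0.6]}}

```text
t: 25.82
eef_pos: [655.9, 53.5, 64.1]
eef_rot: [3.141, -0.001, 1.571]
force: [0.1, 0.9, 0.2]
width: 55.6
gripper_force: 0.0
```

```bash
python3 plan.py 655.6 52.6 37.5 1.57
```

```text
at [655.9  53.5  64.1] [ 3.141e+00 -1.000e-03  1.571e+00] t 25.8 w 55.6 F [0.1 0.9 0.2]
rot tool [ 0.001 -0.001  0.001]  shift mm after rot [-0.9 -0.3 26.6]
```

Call:
{"api": "step_arm", "payload": {"xyz": [[-0.0008, -0.0003, 0.005], [0, 0, 0.007], [0, 0, 0.007], [0, 0, 0.005], [0, 0, 0.002], [0, 0, 0], [0, 0, 0], [0, 0, 0], [0, 0, 0], [0, 0, 0], [0, 0, 0], [0, 0, 0], [0, 0, 0]], "rot": [[0, 0, 0], [0, 0, 0], [0, 0, 0], [0, 0, 0], [0, 0, 0], [0, 0, 0], [0, 0, 0], [0, 0, 0], [0, 0, 0], [0, 0, 0], [0, 0, 0], [0, 0, 0], [0, 0, 0]], "fingers": [0.6, 0.6, 0.6, 0.6, 0.6, 0.6, 0.4, 0.2, 0, 0, 0, 0, 0], "grip_force": 25}}

```text
t: 26.9
eef_pos: [655.6, 51.9, 37.8]
eef_rot: [3.141, -0.0, 1.571]
force: [0.3, 0.3, 0.1]
width: 23.6
gripper_force: 25.0
```

Call:
{"api": "step_arm", "payload": {"xyz": [[0, 0, -0.006], [0, 0, -0.012], [0, 0, -0.02], [0, 0, -0.022], [0, 0, -0.018], [0, 0, -0.012], [0, 0, 0], [0, 0, 0]], "rot": [[0, 0, 0], [0, 0, 0], [0, 0, 0], [0, 0, 0], [0, 0, 0], [0, 0, 0], [0, 0, 0], [0, 0, 0]], "fingers": [0, 0, 0, 0, 0, 0, 0, 0]}}

```text
t: 27.57
eef_pos: [655.0, 51.9, 128.1]
eef_rot: [3.141, -0.0, 1.571]
force: [-0.3, -1.6, -2.8]
width: 23.4
gripper_force: 25.0
```

```bash
python3 plan.py 514.5 -84.2 118 1.57
```

```text
at [655.   51.9 128.1] [ 3.141 -0.     1.571] t 27.6 w 23.4 F [-0.3 -1.6 -2.8]
rot tool [ 0.    -0.     0.001]  shift mm after rot [-136.2 -140.4   10.1]
```

Call:
{"api": "step_arm", "payload": {"xyz": [[-0.0171, -0.0175, 0], [-0.0171, -0.0175, 0], [-0.0171, -0.0175, 0], [-0.0171, -0.0175, 0], [-0.0171, -0.0175, 0.002], [-0.0171, -0.0176, 0.002], [-0.0171, -0.0176, 0.003], [-0.0171, -0.0176, 0.003], [0, 0, 0], [0, 0, 0], [0, 0, 0], [0, 0, 0], [0, 0, 0], [0, 0, 0]], "rot": [[0, 0, 0], [0, 0, 0], [0, 0, 0], [0, 0, 0], [0, 0, 0], [0, 0, 0], [0, 0, 0], [0, 0, 0], [0, 0, 0], [0, 0, 0], [0, 0, 0], [0, 0, 0], [0, 0, 0], [0, 0, 0]], "fingers": [0, 0, 0, 0, 0, 0, 0, 0, 0, 0, 0, 0, 0, 0]}}

```text
t: 28.73
eef_pos: [515.3, -84.0, 117.4]
eef_rot: [3.142, -0.001, 1.572]
force: [-0.4, 0.0, -2.8]
width: 23.5
gripper_force: 25.0
```

```bash
python3 plan.py 514.5 -84.9 81.8 1.57
```

```text
at [515.3 -84.  117.4] [ 3.142e+00 -1.000e-03  1.572e+00] t 28.7 w 23.5 F [-0.4  0.  -2.8]
rot tool [ 0.    -0.001  0.002]  shift mm after rot [-0.9 -0.8 35.6]
```

Call:
{"api": "step_arm", "payload": {"xyz": [[-0.0007, -0.0007, 0.004], [0, 0, 0.005], [0, 0, 0.005], [0, 0, 0.005], [0, 0, 0.005], [0, 0, 0.003], [0, 0, 0.002], [0, 0, 0.002], [0, 0, 0], [0, 0, 0], [0, 0, 0]], "rot": [[0, 0, 0], [0, 0, 0], [0, 0, 0], [0, 0, 0], [0, 0, 0], [0, 0, 0], [0, 0, 0], [0, 0, 0], [0, 0, 0], [0, 0, 0], [0, 0, 0]], "fingers": [0, 0, 0, 0, 0, 0, 0, 0, 0, 0, 0]}}

```text
t: 29.65
eef_pos: [514.2, -85.6, 86.7]
eef_rot: [3.141, -0.0, 1.571]
force: [0.9, 0.3, -2.1]
width: 23.6
gripper_force: 25.0
```

Call:
{"api": "step_arm", "payload": {"xyz": [[0, 0, 0.0015], [0, 0, 0.001], [0, 0, 0.001], [0, 0, 0.001], [0, 0, 0], [0, 0, 0]], "rot": [[0, 0, 0], [0, 0, 0], [0, 0, 0], [0, 0, 0], [0, 0, 0], [0, 0, 0]], "fingers": [0, 0, 0, 0, 0, 0]}}

```text
t: 30.15
eef_pos: [514.0, -85.6, 81.9]
eef_rot: [-3.141, -0.0, 1.571]
force: [0.3, 0.6, -2.4]
width: 23.2
gripper_force: 25.0
```

Call:
{"api": "step_arm", "payload": {"xyz": [[0, 0, 0.0007], [0, 0, 0], [0, 0, 0]], "rot": [[0, 0, 0], [0, 0, 0], [0, 0, 0]], "fingers": [0, 0, 0]}}

```text
t: 30.4
eef_pos: [514.1, -85.6, 81.7]
eef_rot: [3.142, -0.0, 1.571]
force: [-0.8, -1.3, 2.7]
width: 23.2
gripper_force: 25.0
```

Contact. I'll release, rise and back away towards -y to clear the top view.

Call:
{"api": "step_arm", "payload": {"xyz": [[0, 0, 0], [0, 0, 0], [0, 0, 0], [0, 0, 0], [0, 0, -0.008], [0, 0, -0.012], [0, 0, -0.018], [0, 0, -0.022], [0, 0, -0.025], [0, 0, -0.025], [-0.02, -0.01, 0], [-0.03, -0.01, 0], [-0.03, -0.01, 0], [-0.03, -0.01, 0], [-0.03, -0.01, 0], [-0.03, -0.01, 0], [-0.03, -0.01, 0], [-0.03, -0.01, 0], [-0.03, -0.01, 0], [-0.03, -0.01, 0]], "rot": [[0, 0, 0], [0, 0, 0], [0, 0, 0], [0, 0, 0], [0, 0, 0], [0, 0, 0], [0, 0, 0], [0, 0, 0], [0, 0, 0], [0, 0, 0], [0, 0, 0], [0, 0, 0], [0, 0, 0], [0, 0, 0], [0, 0, 0], [0, 0, 0], [0, 0, 0], [0, 0, 0], [0, 0, 0], [0, 0, 0]], "fingers": [0.35, 0.45, 0.5, 0.5, 0.5, 0.5, 0.5, 0.5, 0.5, 0.5, 0.5, 0.5, 0.5, 0.5, 0.5, 0.5, 0.5, 0.5, 0.5, 0.5]}}

```text
t: 32.07
eef_pos: [413.4, -377.1, 191.9]
eef_rot: [3.141, 0.0, 1.571]
force: [0.4, -1.1, -0.2]
width: 46.6
gripper_force: 0.0
```

Call:
{"api": "step_arm", "payload": {"xyz": [[-0.03, -0.01, 0], [-0.03, -0.01, 0], [-0.03, -0.01, 0], [-0.02, -0.005, 0], [0, 0, 0], [0, 0, 0], [0, 0, 0]], "rot": [[0, 0, 0], [0, 0, 0], [0, 0, 0], [0, 0, 0], [0, 0, 0], [0, 0, 0], [0, 0, 0]], "fingers": [0.5, 0.5, 0.5, 0.5, 0.5, 0.5, 0.5]}}

```text
t: 32.65
eef_pos: [379.8, -484.3, 191.5]
eef_rot: [3.141, -0.002, 1.572]
force: [-0.6, -0.2, 0.1]
width: 46.2
gripper_force: 0.0
```

```bash
python3 - <<'E'
from h import *
p,d=camera("side"); cv2.imwrite("pics/s5.png",cv2.resize(p[120:300,150:330],None,fx=3.3,fy=3.3,interpolation=cv2.INTER_CUBIC))
p,d=camera("top"); cv2.imwrite("pics/t5.png",cv2.resize(p[120:270,120:390],None,fx=2.8,fy=2.8,interpolation=cv2.INTER_CUBIC))
W=cloud(d)
for k,c,s in [("red",(514.4,-84.2),25),("yellow",(513.5,177.8),20),("green",(656.3,187),22),("white",(521.2,-218.9),22)]:
    h=np.hypot(W[...,0]-c[0],W[...,1]-c[1])
    q=W[(h<60)&(W[...,2]>54)&(W[...,2]<69)]; o=meas(W,c,32,84,95); f=W[(h<30)&(W[...,2]>58)&(W[...,2]<70)]
    A=np.c_[f[:,:2]-c,np.ones(len(f))]; s=np.linalg.lstsq(A,f[:,2],rcond=None)[0]
    print(k,"lid top tilt/z",np.round(s,3),"grip",np.round(o[0],1),np.round(o[3],2),"gripz",np.round(np.median(W[(h<20)&(W[...,2]>80)][:,2]),1))
E
```

```text
red lid top tilt/z [7.0000e-03 3.0000e-03 6.5404e+01] grip [513.8 -85. ] -0.84 gripz 89.5
yellow lid top tilt/z [-7.0000e-03 -3.0000e-03  6.4563e+01] grip [512.6 177. ] 0.53 gripz 89.6
green lid top tilt/z [-6.0000e-03  5.0000e-03  6.4944e+01] grip [655.5 187.6] 0.5 gripz 89.6
white lid top tilt/z [-6.000e-03  3.000e-03  6.481e+01] grip [ 520.  -217.8] -0.86 gripz 89.7
```

View pics/s5.png

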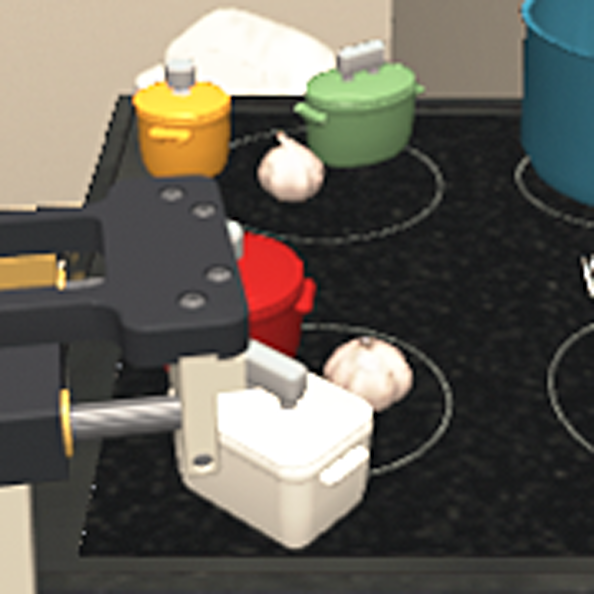

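View pics/t5.png

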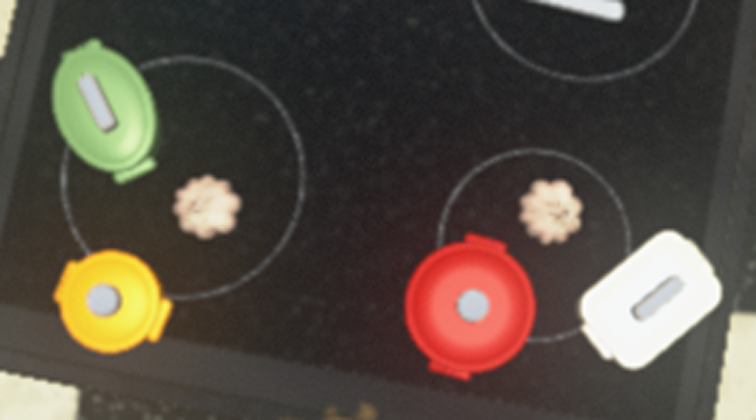

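All four lids sit level on their pots: each grip top is at 89.5 to 89.7 mm (89 expected), and each grip centre is within about 2 mm of the pot centre measured at the start.

```bash
python3 -c "
from workcell import close_job
print(close_job())"
```

```text
the job is handed in; nothing more can be done
None
```

All four lids (red, yellow, green and white) are seated home on their matching pots, the pots are still where they stood, and the job was handed in at about 33 s.

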